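Set the cat's treat puzzle

TASK

Set the cat's sliding treat puzzle on the coffee table: drop the treat from the coaster into the puzzle's well, hide it by sliding the round-knobbed cover fully over it to that end of the track, and park the fin-handled cover fully home at the closed end of the narrow side pocket. The covers stay captive in their track, and the things lying about must be left where they are.

Things in the scene. Friction and masses are not known exactly. Their poses are not given: they have to be found in the camera images.
- board: treat puzzle: pale wooden block fixed to the table, 258 mm (x -129 to 129) by 170 mm (y -44 to 126), top at z 45 mm, any yaw. Origin: on the table under the junction of its T-shaped track. Main track along x at y = 0, side pocket from the junction along +y. Two wooden mushroom posts, 26 mm wide, tops at z 71 mm, stand on it at (-90, 85) and (90, 85) mm.
- junction (a point): junction of the track, on its floor (board 0, 0, 32 mm), board axes. The track is 64 mm wide; disc centres can go to x = -87 and 87 mm and, at x = 0, to y = 78 mm. Lips at board z 41 to 45 mm overhang it and hold the discs down, leaving a slot 40 mm wide over the main track (to |x| = 105) but only 22 mm wide over the pocket (y 20 to 98).
- well (a point): middle of the bottom (4 mm above the table) of the well: a square hole 34 x 34 mm, 28 mm deep, in the track floor at the -x end of the main track (board x -85 mm, y 0). Board axes. A cover centred here hides the well and is 2 mm short of the track's end.
- pocket (a point): where the fin cover's origin belongs: on the track floor at the closed end of the side pocket (board x = 0, y = 76 mm, z = 32 mm), 2 mm short of the stop. Axes as the board's.
- round_cover: dark wooden cover, about 60 g, slides and turns in the track: disc 60 mm wide, 6 mm thick, with an upright round knob 24 mm wide, top 52 mm above the underside (84 mm above the table). Origin: centre of its underside. Starts in one arm of the main track, the fin cover in the other; either may hide the well. The discs cannot pass each other; one can push the other.
- fin_cover: dark wooden cover, about 60 g: same disc, but with an upright flat fin, 36 mm long (its x), 10 mm thick (its y), top 52 mm above the underside. Origin: centre of its underside. Starts turned anyhow; the fin turns freely in the main track's slot and at the junction, but enters the pocket's 22 mm slot only with its long side along the pocket (within about 15 degrees).
- treat_center (a point): centre of the treat: a baked brown cylinder of 22 mm diameter and 24 mm height, 15 g, standing upright on the coaster, near its middle. It may lie any way round in the well.
- coaster: round cork coaster fixed to the table, 90 mm diameter, 6 mm thick, to the left or right of the puzzle. Origin: centre of its underside.
- bowl: bystander: blue cat bowl, 140 mm diameter, 45 mm high, on the side of the puzzle opposite to the coaster. Origin: centre of its underside.
- keys: bystander: bunch of keys, 12 mm high, within 55 mm of its origin, on the table beside the coaster, towards the robot. Origin: its middle, on the table.
- torch: bystander: aluminium pocket torch 120 mm long, 28 mm high, lying along its x. Origin: under its middle.
- sunglasses: bystander: sunglasses standing open, 140 mm wide, 55 mm high; the arms reach 135 mm along -x. Origin: under the bridge, on the table.
- mug: bystander: white mug, 80 mm diameter, 95 mm high. Origin: centre of its underside.
- treat_jar: bystander: amber glass jar, 84 mm diameter, 120 mm high. Origin: centre of its underside.
- remote: bystander: remote control, 45 x 170 x 18 mm. Origin: centre of its underside.
Mind the look-alikes: they are no part of the job. Leave any green, orange or red look-alike of the fin_cover alone.

How it is judged:
On the way:
1. the treat lies in the well (horizontal distance between treat_center and well below 0.012 m and z of treat_center in the frame of well below 0.018 m), for 0.2 s.
At the end, for the whole second after the job is handed in: Treat below the track floor in the well, centre within 12 mm of its middle; round-knobbed cover over it, centre within 8 mm of the well's middle; fin cover within 10 mm of its place at the pocket's end; both discs still lie in the track under the lips, at rest (all of step 1 and horizontal distance between round_cover and well below 0.008 m and z of round_cover in the frame of board between 0.028 and 0.037 m and horizontal distance between fin_cover and pocket below 0.01 m and z of fin_cover in the frame of board between 0.028 and 0.037 m and linear speed of each of round_cover, fin_cover below 0.02 m/s); the robot touches nothing.
It fails at once if a bystander is moved more than 30 mm (distance of any of bowl, keys, torch, sunglasses, mug, treat_jar, remote from where it was at the start of the episode above 0.03 m).
It fails at once if a cover is forced up out of its track (z of any of round_cover, fin_cover in the frame of board above 0.04 m).
It also fails if it takes over 64 s, if anything falls off the work surface, if the arm or the gripper's body presses on something with over 40 N, if the wrist force passes 120 N, or if a joint passes its speed limit or range.

ROBOT

A 7-joint arm with a two-finger parallel gripper is mounted at the origin on the work surface. World frame = base frame: x ahead of the robot, y to its left, z up, the work surface at z = 0. Lengths are in m, angles in rad, forces in N, time in s.
With the tool pointing down it reaches from about 0.425 to 0.925 m from the base axis. Payload 6.8 kg.
Tool frame: the origin (TCP) lies on the centre line of the jaws, within the pads' length; the fingertips stand 19 mm ahead of it and the grasp point (between the pads) is the TCP (tcp_to_tips is the distance from the TCP to the fingertips, in m); x points along the fingers, y is the direction in which the jaws open and shut, and the axes are right-handed (so a half turn about x gives the same grasp; the last joint's range is limited). The gripper opens to 85 mm and grips with 20 to 120 N. Pads are 22 mm wide; open, the fingers measure 114 mm over their backs; the gripper's body (76 mm by 85 mm) begins 54 mm behind the grasp point. The pads swing forward as they close: fully open they stand 13 mm farther back than shut.
Start: joints at [-1.338, 0.477, 0.022, 1.555, -0.011, 1.109, -0.083], TCP at [0.226, 0.636, 0.219] pointing down, gripper open.
Joint ranges: [-2.96, 2.96], [-0.34, 2.1], [-1.41, 1.46], [0.24, 2.44], [-1.37, 4.51], [0.17, 1.92], [-2.96, 2.96]. Speed limits (rad/s): [2.39, 2.39, 3.14, 3.14, 3.14, 3.14, 3.14].

INTERFACE

Orientations are given as a unit quaternion [w, x, y, z].
In Python, from station import get_obs, read_camera, hand_in, spot_in, cut_out, tcp_to_tips gives the robot as it stands.
- The arm moves only by the shell command python3 -m jog 'ROWS' [FORCE]. ROWS is JSON, a list of rows, each an object of numbers: "gripper": the closure, from 0 (fully open) to 1 (shut); "dx", "dy", "dz": the shift along the world's x, y, z in m; "rx", "ry", "rz": the turn, a rotation vector about the world's x, y, z in degrees. In form: [{"gripper": .., "dx": .., "dy": .., "dz": .., "rx": .., "ry": .., "rz": ..}, ...]. A call has 1 to 10 rows; each row is the pose to reach, as a shift and turn from the pose commanded when the call began; what a row does not reach only later rows make up. A row lasts 1/10 s, in which the tool goes at most 50 mm and 8.59 degrees, less where a joint would pass 70% of its speed; a pose out of reach is approached as far as the arm can. A call with a gripper value outside its range is refused whole. The fingers move at their own pace and stop on an object; FORCE is the grip in N (left out, the last holds). Time passes only in rows, so rows that repeat a pose let the fingers close. It gives the time, the measured TCP pose, the force and the opening at its end, in the units of the state.
- get_obs(): the state, without advancing time (a new reading comes with each control period).
- read_camera(name): name is "side" or "top"; returns a dict with "pixels" (400x640x3 uint8, blue, green, red), "range_z" (400x640 float32, m along the optical axis (not along the pixel's ray), 0 where there is no reading), "camera_matrix" (3x3 intrinsics, pixels), "D" ([k1, k2, p1, p2, k3] as OpenCV has them; the pictures are not rectified), "cam_to_world" (4x4, takes a point from camera to world coordinates). Camera axes: x right, y down, z forward; pixel columns grow to the right and rows downward; lengths in m; the calibration is good to about 2 mm. A picture is of the moment at which its call begins.
- hand_in(): hands the job in, once; it reports no verdict.
Trained networks look in the newest picture that a camera, given by its name, has taken for a name from the list of things; names that differ only in an ending like _2 or _b are one class to them, and where a whole thing is asked for, a point or a joint stands for the part that bears it (a point fixed in the world has none). Each returns a list of dicts, best first, with "conf" (0 to 1); they miss things now and then, are a little off and sometimes report something else, mostly with a low value. They report only what shows in the picture. A call takes as long as a camera call. They do not tell look-alikes from the thing itself.
- spot_in(camera, label): "box" ([centre column, centre row, width, height] in pixels, round what is visible of it).
- cut_out(camera, label): "mask" (400x640 bool, what is visible of it) and "box" ([centre column, centre row, width, height] in pixels, round what is visible of it).
The state is a dict: "t": time; "q": joint angles; "joint_vel": joint speeds; "joint_torque": joint torques, N m; "eef_pos": TCP position; "tool_rot": TCP orientation; "contact_force": force on the tool from outside, world axes, zero at the start; "torque": the same for the moment, N m; "gripper_width": opening from 0.0 (shut) to 1.0 (fully open).
Only numpy, scipy, OpenCV 4.12 (cv2) and the standard library are available. Lean on these libraries where they do the work, as an engineer would, in place of code of your own. Each camera call takes 0.05 s, during which the arm holds its last target. There are 200 camera calls.

## Working session

There is one attempt and no reset: what is moved stays moved. The work goes in short steps, Python scripts to look and compute and a shell command to move; the robot and the scene stay as the last step left them, time stands still between calls to the robot, and variables do not carry over. Pictures are saved under pics/ and viewed, about 8 in all and at most 12, crops included, and the job is handed in when it is done.

```bash
mkdir -p pics; ls; cat > h.py <<'E'
import numpy as np,cv2
from station import *
def world(c,mask=None):
    """HxWx3 world points from range image"""
    h,w=c["range_z"].shape
    u,v=np.meshgrid(np.arange(w),np.arange(h))
    p=cv2.undistortPoints(np.stack([u,v],-1).reshape(-1,1,2).astype(np.float64),c["camera_matrix"],np.array(c["D"])).reshape(h,w,2)
    z=c["range_z"][...,None]
    P=np.concatenate([p*z,z],-1)
    T=np.array(c["cam_to_world"])
    W=P@T[:3,:3].T+T[:3,3]
    W[c["range_z"]<=0]=np.nan
    return W
E
python3 - <<'E'
from h import *
o=get_obs();print({k:np.round(v,3) for k,v in o.items()},tcp_to_tips)
for n in("top","side"):
    c=read_camera(n);cv2.imwrite(f"pics/{n}0.png",c["pixels"]);np.savez(f"{n}0.npz",**c)
    print(np.round(c["cam_to_world"],3).tolist())
    W=world(c)
    for l in("board","round_cover","fin_cover","treat_center","coaster","bowl","keys","torch","sunglasses","mug","treat_jar","remote"):
        for r in cut_out(n,l)[:3]:
            m=r["mask"]; P=W[m];P=P[~np.isnan(P[:,0])]
            if len(P):print(n,l,round(r["conf"],2),np.round(r["box"]),np.round(np.median(P,0),3),"ztop",np.round(np.percentile(P[:,2],97),3),len(P))
E
```

```text
pics
{'t': np.float64(0.0), 'q': array([-1.338,  0.478,  0.022,  1.556, -0.012,  1.109, -0.083]), 'joint_vel': array([-0.001, -0.001,  0.002,  0.001, -0.001, -0.001, -0.001]), 'joint_torque': array([-0.0000e+00, -5.9644e+01,  1.6080e+00, -2.8121e+01,  1.3000e-02,
        9.0000e-03,  0.0000e+00]), 'eef_pos': array([0.225, 0.636, 0.218]), 'tool_rot': array([ 0.697,  0.119,  0.697, -0.121]), 'contact_force': array([ 0.194, -0.064,  0.009]), 'torque': array([-0.005, -0.009,  0.025]), 'gripper_width': np.float64(1.005)} 0.019
[[0.009, -1.0, 0.022, 0.507], [-1.0, -0.009, 0.009, 0.014], [-0.008, -0.022, -1.0, 1.04], [0.0, 0.0, 0.0, 1.0]]
top board 0.74 [323. 182.  75. 105.] [ 0.573 -0.001  0.045] ztop 0.05 5875
top round_cover 0.77 [308. 196.  14.  25.] [0.542 0.05  0.039] ztop 0.086 327
top fin_cover 0.73 [264. 162.  20.  22.] [0.634 0.175 0.007] ztop 0.053 392
top fin_cover 0.68 [268. 196.  22.  27.] [0.541 0.163 0.007] ztop 0.053 384
top fin_cover 0.6 [380. 210.  21.  18.] [ 0.508 -0.146  0.007] ztop 0.054 357
top treat_center 0.69 [323. 184.  73. 104.] [ 0.571 -0.002  0.045] ztop 0.05 
[... 1479 characters left out ...]
 0.086 300
side treat_center 0.38 [229. 170.   8.  10.] [0.477 0.323 0.027] ztop 0.034 62
side coaster 0.69 [232. 170.  28.  22.] [0.495 0.331 0.006] ztop 0.01 476
side bowl 0.71 [406. 320.  62.  63.] [ 0.498 -0.321  0.008] ztop 0.046 2874
side keys 0.59 [207. 195.  23.  24.] [0.378 0.309 0.005] ztop 0.014 264
side torch 0.16 [332. 193.  24.  17.] [0.611 0.04  0.048] ztop 0.085 270
side sunglasses 0.94 [288. 315.  84.  80.] [ 0.362 -0.156  0.039] ztop 0.05 493
side treat_jar 0.85 [455. 264.  46.  57.] [ 0.648 -0.333  0.094] ztop 0.123 1710
side treat_jar 0.37 [407. 318.  59.  62.] [ 0.498 -0.322  0.008] ztop 0.046 2801
side remote 0.86 [351. 162.  58.  29.] [0.765 0.123 0.018] ztop 0.023 748
```

```bash
python3 - <<'E'
from h import *
t=cv2.imread("pics/top0.png");s=cv2.imread("pics/side0.png")
cv2.imwrite("pics/a.png",cv2.resize(t[90:330,170:490],None,fx=2.5,fy=2.5,interpolation=cv2.INTER_CUBIC))
cv2.imwrite("pics/b.png",cv2.resize(s[130:330,190:450],None,fx=3,fy=3,interpolation=cv2.INTER_CUBIC))
c=dict(np.load("top0.npz"));W=world(c)
# board top
m=(np.abs(W[...,2]-.045)<.004)&(W[...,0]>.42)&(W[...,0]<.72)&(abs(W[...,1])<.16)
m=cv2.morphologyEx(m.astype(np.uint8),cv2.MORPH_OPEN,np.ones((3,3)))
n,l,st,_=cv2.connectedComponentsWithStats(m);k=1+np.argmax(st[1:,4]);P=W[l==k]
print(cv2.minAreaRect(P[:,:2].astype(np.float32)*1000),np.median(P[:,2]))
for n in("top","side"):
    W=world(dict(np.load(n+"0.npz")))
    r=(W[...,0]>.42)&(W[...,0]<.72)&(abs(W[...,1])<.16)
    for lo,hi in((.062,.076),(.078,.092)):
        m=(r&(W[...,2]>lo)&(W[...,2]<hi)).astype(np.uint8)
        k,l,st,_=cv2.connectedComponentsWithStats(m)
        for i in range(1,k):
            if st[i,4]>4:
                P=W[l==i];print(n,lo,st[i],np.round(P.mean(0),4),np.round(P.min(0),3),np.round(P.max(0),3),cv2.minAreaRect(P[:,:2].astype(np.float32)*1000))
    m=(W[...,2]>.024)&(W[...,2]<.04)&(np.hypot(W[...,0]-.485,W[...,1]-.33)<.05)
    P=W[m];print("treat",len(P),P.min(0),P.max(0))
E
```

```text
((571.927490234375, 6.8028411865234375), (170.64907836914062, 259.15667724609375), 86.03793334960938) 0.04534671321248429
top 0.062 [340 146   9  10  72] [ 0.6573 -0.0431  0.0694] [ 0.646 -0.053  0.064] [ 0.67  -0.032  0.075] ((658.08544921875, -42.81705093383789), (24.08524513244629, 20.772098541259766), 0.41388463973999023)
top 0.062 [334 216  10   9  73] [ 0.479  -0.0306  0.0694] [ 0.469 -0.042  0.063] [ 0.489 -0.019  0.073] ((479.0549011230469, -30.22803497314453), (20.613183975219727, 23.189861297607422), 0.8980185985565186)
top 0.078 [303 163  14   8  58] [0.6139 0.045  0.0845] [0.605 0.029 0.08 ] [0.623 0.061 0.089] ((613.824462890625, 45.002010345458984), (9.966141700744629, 35.12556457519531), 18.193174362182617)
top 0.078 [303 190  10   9  67] [0.5445 0.0501 0.0839] [0.534 0.038 0.079] [0.554 0.061 0.088] ((544.2684326171875, 50.63267517089844), (21.579334259033203, 21.432262420654297), 45.635108947753906)
treat 55 [0.46874705 0.31795271 0.02703085] [0.48770257 0.34052945 0.03431124]
side 0.062 [326 186  14   9  47] [0.613  0.0396 0.0694] [0.604 0.023 0.063] [0.627 0.059 0.
[... 495 characters left out ...]
50.163509368896484)
side 0.062 [310 231  10   9  73] [ 0.4785 -0.0344  0.0685] [ 0.468 -0.046  0.063] [ 0.492 -0.021  0.073] ((478.6718444824219, -33.30816650390625), (23.360427856445312, 22.653575897216797), 30.030319213867188)
side 0.078 [326 182  14   8  55] [0.6143 0.0421 0.0831] [0.604 0.026 0.079] [0.626 0.061 0.089] ((614.6575317382812, 43.19115447998047), (14.198856353759766, 36.6419677734375), 26.162673950195312)
side 0.078 [308 195   9   9  59] [0.5449 0.0462 0.0835] [0.534 0.036 0.078] [0.559 0.058 0.089] ((545.723388671875, 47.38752365112305), (22.15100860595703, 21.136924743652344), 58.91294860839844)
treat 44 [0.46664983 0.31511362 0.02419985] [0.48811934 0.34034158 0.03453764]
```

View pics/a.png

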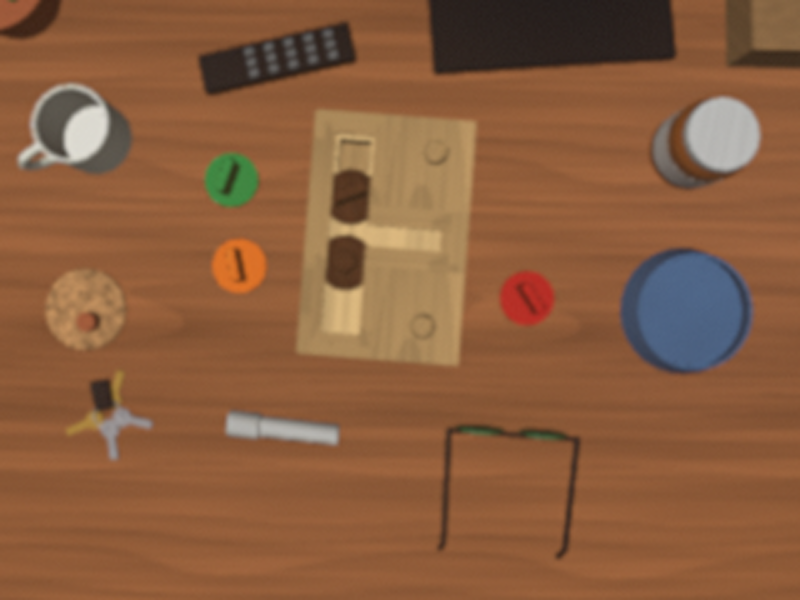

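View pics/b.png

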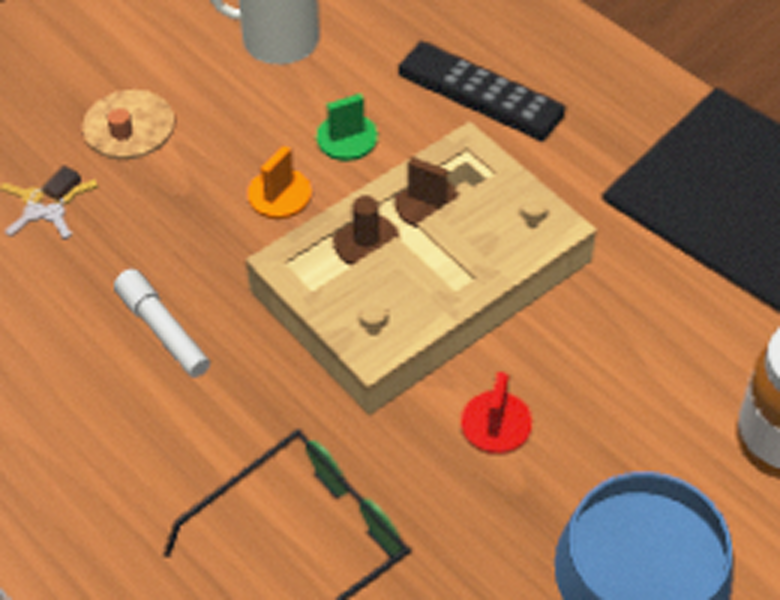

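Top view (2.5x crop): the well is the open hole at the far end (355,150). The fin cover is next to it at (350,197), and the round cover is on the near arm at (346,262). The pocket runs right towards (440,240). The treat is at (88,321). The side view confirms this, and the posts match a board origin of (0.575, 0.048) with the yaw near 176°. The well is uncovered, so the treat goes first.

```bash
python3 -m jog '[{"gripper":0,"dx":0.252,"dy":-0.308,"dz":-0.06,"rz":15.6},{"gripper":0,"dx":0.252,"dy":-0.308,"dz":-0.06,"rz":15.6},{"gripper":0,"dx":0.252,"dy":-0.308,"dz":-0.06,"rz":15.6},{"gripper":0,"dx":0.252,"dy":-0.308,"dz":-0.06,"rz":15.6},{"gripper":0.3,"dx":0.252,"dy":-0.308,"dz":-0.06,"rz":15.6},{"gripper":0.3,"dx":0.252,"dy":-0.308,"dz":-0.06,"rz":15.6},{"gripper":0.3,"dx":0.252,"dy":-0.308,"dz":-0.06,"rz":15.6},{"gripper":0.3,"dx":0.252,"dy":-0.308,"dz":-0.06,"rz":15.6},{"gripper":0.3,"dx":0.252,"dy":-0.308,"dz":-0.06,"rz":15.6},{"gripper":0.3,"dx":0.252,"dy":-0.308,"dz":-0.06,"rz":15.6}]' 25
```

```text
$[0]: bad value
```

```bash
python3 -m jog '[{"gripper":0.0,"dx":0.252,"dy":-0.308,"dz":-0.06,"rx":0,"ry":0,"rz":15.6},{"gripper":0.0,"dx":0.252,"dy":-0.308,"dz":-0.06,"rx":0,"ry":0,"rz":15.6},{"gripper":0.0,"dx":0.252,"dy":-0.308,"dz":-0.06,"rx":0,"ry":0,"rz":15.6},{"gripper":0.0,"dx":0.252,"dy":-0.308,"dz":-0.06,"rx":0,"ry":0,"rz":15.6},{"gripper":0.3,"dx":0.252,"dy":-0.308,"dz":-0.06,"rx":0,"ry":0,"rz":15.6},{"gripper":0.3,"dx":0.252,"dy":-0.308,"dz":-0.06,"rx":0,"ry":0,"rz":15.6},{"gripper":0.3,"dx":0.252,"dy":-0.308,"dz":-0.06,"rx":0,"ry":0,"rz":15.6},{"gripper":0.3,"dx":0.252,"dy":-0.308,"dz":-0.06,"rx":0,"ry":0,"rz":15.6},{"gripper":0.3,"dx":0.252,"dy":-0.308,"dz":-0.06,"rx":0,"ry":0,"rz":15.6},{"gripper":0.3,"dx":0.252,"dy":-0.308,"dz":-0.06,"rx":0,"ry":0,"rz":15.6}]' 25; python3 -c "
from station import *;o=get_obs();print(o['eef_pos'],o['tool_rot'],o['q'],o['t'])"
```

```text
t: 2.3
eef_pos: [0.4787, 0.3264, 0.1589]
tool_rot: [0.707, 0.025, 0.707, -0.026]
contact_force: [0.1, -0.2, -0.8]
gripper_width: 0.702
[0.47872    0.32643527 0.15889214] [ 0.7066429   0.02546949  0.70663944 -0.0258424 ] [-0.75670149  0.38525228  0.06389817  1.85184028 -0.02999705  0.90577915
  0.81926111] 2.3
```

```bash
python3 -m jog '[{"gripper":0.3,"dx":0,"dy":0.001,"dz":-0.05,"rx":0,"ry":0,"rz":0},{"gripper":0.3,"dx":0,"dy":0.001,"dz":-0.09,"rx":0,"ry":0,"rz":0},{"gripper":0.3,"dx":0,"dy":0.001,"dz":-0.119,"rx":0,"ry":0,"rz":0},{"gripper":0.3,"dx":0,"dy":0.001,"dz":-0.119,"rx":0,"ry":0,"rz":0},{"gripper":0.8,"dx":0,"dy":0.001,"dz":-0.119,"rx":0,"ry":0,"rz":0},{"gripper":0.9,"dx":0,"dy":0.001,"dz":-0.119,"rx":0,"ry":0,"rz":0},{"gripper":0.9,"dx":0,"dy":0.001,"dz":-0.119,"rx":0,"ry":0,"rz":0},{"gripper":0.9,"dx":0,"dy":0.001,"dz":-0.119,"rx":0,"ry":0,"rz":0},{"gripper":0.9,"dx":0,"dy":0.001,"dz":-0.119,"rx":0,"ry":0,"rz":0},{"gripper":0.9,"dx":0,"dy":0.001,"dz":-0.119,"rx":0,"ry":0,"rz":0}]' 25
```

```text
t: 3.3
eef_pos: [0.4778, 0.3293, 0.0404]
tool_rot: [0.707, 0.024, 0.707, -0.024]
contact_force: [0.2, 0.6, 1.1]
gripper_width: 0.097
```

```bash
python3 -m jog '[{"gripper":0.3,"dx":0,"dy":0,"dz":0.0,"rx":0,"ry":0,"rz":0},{"gripper":0.3,"dx":0,"dy":0,"dz":0.0,"rx":0,"ry":0,"rz":0},{"gripper":0.3,"dx":0,"dy":0,"dz":0.04,"rx":0,"ry":0,"rz":0},{"gripper":0.3,"dx":0,"dy":0,"dz":0.08,"rx":0,"ry":0,"rz":0},{"gripper":0.3,"dx":0,"dy":0,"dz":0.08,"rx":0,"ry":0,"rz":0}]'; python3 - <<'E'
from h import *
c=read_camera("side");t=read_camera("top")["pixels"]
W=world(c);s=c["pixels"]
m=(W[...,2]>.012)&(W[...,2]<.04)&(np.hypot(W[...,0]-.485,W[...,1]-.33)<.06)
P=W[m];print("treat",len(P),P.min(0),P.max(0))
f=lambda i,a,b:cv2.resize(i[b-45:b+45,a-60:a+60],None,fx=4,fy=4,interpolation=cv2.INTER_CUBIC)
cv2.imwrite("pics/c.png",np.vstack([f(s,230,160),f(t,206,215)])[:,:480][:600*2])
im=np.hstack([f(s,230,160),f(t,206,215)]);cv2.imwrite("pics/c.png",cv2.resize(im,(800,300)))
E
```

```text
t: 3.8
eef_pos: [0.4808, 0.3314, 0.1252]
tool_rot: [0.709, 0.027, 0.704, -0.022]
contact_force: [0.5, 0.3, -0.6]
gripper_width: 0.699
treat 67 [0.46772353 0.29264506 0.01222216] [0.51271473 0.33972965 0.03355295]
```

View pics/c.png

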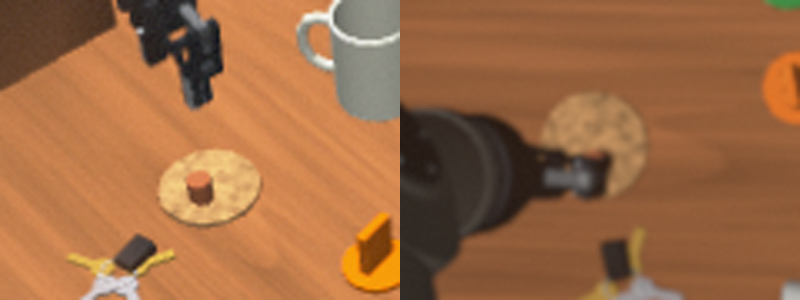

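```bash
python3 - <<'E'
from h import *
for n in("side","top"):
    c=read_camera(n);W=world(c)
    m=(W[...,2]>.022)&(W[...,2]<.038)&(np.hypot(W[...,0]-.48,W[...,1]-.33)<.05)
    P=W[m];print(n,len(P),P.min(0),P.max(0),np.median(P,0),np.median(W[m&(W[...,2]>.028)],0))
    m=(W[...,2]>.05)&(W[...,2]<.3)&(np.hypot(W[...,0]-.48,W[...,1]-.33)<.08)
    P=W[m];i=np.argsort(P[:,2])[:60];print(np.round(P[i][::4],3).tolist())
print(get_obs()['eef_pos'])
E
```

```text
side 44 [0.46870006 0.31707661 0.02217247] [0.48924681 0.33873613 0.03333546] [0.47788838 0.32629502 0.02843992] [0.47844946 0.32754616 0.02970827]
[[0.477, 0.361, 0.136], [0.469, 0.36, 0.138], [0.472, 0.293, 0.14], [0.478, 0.356, 0.142], [0.469, 0.363, 0.143], [0.481, 0.361, 0.144], [0.473, 0.357, 0.145], [0.478, 0.36, 0.147], [0.48, 0.362, 0.148], [0.472, 0.287, 0.148], [0.468, 0.289, 0.149], [0.476, 0.286, 0.15], [0.477, 0.289, 0.151], [0.467, 0.292, 0.152], [0.468, 0.293, 0.154]]
top 19 [0.48226851 0.31893087 0.02465862] [0.48772215 0.33825071 0.03271788] [0.48496016 0.32660146 0.02999248] [0.48494708 0.32861382 0.0309765 ]
[[0.484, 0.27, 0.184], [0.484, 0.271, 0.187], [0.479, 0.291, 0.189], [0.484, 0.288, 0.191], [0.462, 0.267, 0.192], [0.464, 0.267, 0.193], [0.464, 0.291, 0.195], [0.484, 0.275, 0.198], [0.48, 0.265, 0.2], [0.482, 0.264, 0.201], [0.486, 0.294, 0.202], [0.462, 0.295, 0.203], [0.46, 0.295, 0.204], [0.484, 0.295, 0.204], [0.491, 0.297, 0.205]]
[0.47687092 0.32869599 0.11900206]
```

```bash
python3 - <<'E'
from h import *
c=read_camera("side");o=get_obs();print(o['eef_pos'],o['gripper_width'])
T=np.linalg.inv(c["cam_to_world"])
im=cv2.resize(c["pixels"][100:200,180:280],None,fx=6,fy=6,interpolation=cv2.INTER_CUBIC)
for dz,col in((-.019,(0,0,255)),(0,(0,255,0)),(.02,(255,0,0))):
    for s in(-.03,.03):
        p=o['eef_pos']+[.0,s,dz]
        uv,_=cv2.projectPoints(p[None],cv2.Rodrigues(T[:3,:3])[0],T[:3,3],c["camera_matrix"],np.array(c["D"]))
        u=(uv.ravel()-[180,100]+.5)*6;cv2.circle(im,tuple(int(x) for x in u),5,col,2);print(dz,s,uv.ravel())
cv2.imwrite("pics/d.png",im)
E
```

```text
[0.47671944 0.32853712 0.11866641] 0.700059369777798
-0.019 -0.03 [231.25241126 156.88316289]
-0.019 0.03 [218.56888895 145.94433679]
0 -0.03 [230.28148411 151.92580173]
0 0.03 [217.49893185 140.99142765]
0.02 -0.03 [229.24027351 146.59724205]
0.02 0.03 [216.35241892 135.67135664]
```

View pics/d.png

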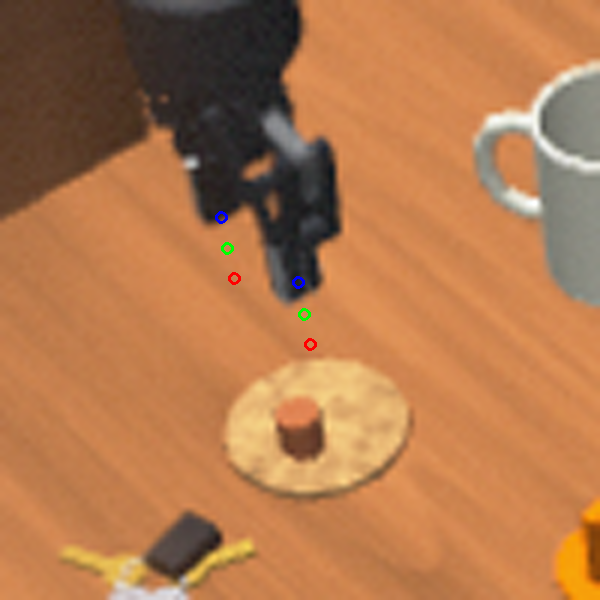

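Side view: the open fingertips, at crop (290,298) and (210,220), sit about 14 mm above the reported TCP instead of below it. The jaws therefore closed above the treat, which is still standing in place. I'll descend by that measured offset.

```bash
python3 -m jog '[{"gripper":0.4,"dx":0.001,"dy":0,"dz":-0.05,"rx":0,"ry":0,"rz":0},{"gripper":0.4,"dx":0.001,"dy":0,"dz":-0.09,"rx":0,"ry":0,"rz":0},{"gripper":0.4,"dx":0.001,"dy":0,"dz":-0.106,"rx":0,"ry":0,"rz":0},{"gripper":0.4,"dx":0.001,"dy":0,"dz":-0.106,"rx":0,"ry":0,"rz":0},{"gripper":0.9,"dx":0.001,"dy":0,"dz":-0.106,"rx":0,"ry":0,"rz":0},{"gripper":0.9,"dx":0.001,"dy":0,"dz":-0.106,"rx":0,"ry":0,"rz":0},{"gripper":0.9,"dx":0.001,"dy":0,"dz":-0.106,"rx":0,"ry":0,"rz":0},{"gripper":0.9,"dx":0.001,"dy":0,"dz":-0.106,"rx":0,"ry":0,"rz":0},{"gripper":0.9,"dx":0.001,"dy":0,"dz":-0.106,"rx":0,"ry":0,"rz":0}]' 25
```

```text
t: 4.95
eef_pos: [0.4793, 0.3297, 0.015]
tool_rot: [0.707, 0.025, 0.706, -0.024]
contact_force: [0.1, -0.2, 4.0]
gripper_width: 0.227
```

```bash
python3 -m jog '[{"gripper":0.9,"dx":0,"dy":0,"dz":0.03,"rx":0,"ry":0,"rz":0},{"gripper":0.9,"dx":0,"dy":0,"dz":0.07,"rx":0,"ry":0,"rz":0},{"gripper":0.9,"dx":0,"dy":0,"dz":0.11,"rx":0,"ry":0,"rz":0},{"gripper":0.9,"dx":0,"dy":0,"dz":0.15,"rx":0,"ry":0,"rz":0},{"gripper":0.9,"dx":0,"dy":0,"dz":0.15,"rx":0,"ry":0,"rz":0},{"gripper":0.9,"dx":0,"dy":0,"dz":0.15,"rx":0,"ry":0,"rz":0},{"gripper":0.9,"dx":0,"dy":0,"dz":0.15,"rx":0,"ry":0,"rz":0},{"gripper":0.9,"dx":0,"dy":0,"dz":0.15,"rx":0,"ry":0,"rz":0}]'; python3 - <<'E'
from h import *
c=read_camera("side");o=get_obs();print(o['eef_pos'],o['gripper_width'])
W=world(c);hsv=cv2.cvtColor(c["pixels"],cv2.COLOR_BGR2HSV)
T=np.linalg.inv(c["cam_to_world"])
pr=lambda p:cv2.projectPoints(np.array([p]),cv2.Rodrigues(T[:3,:3])[0],T[:3,3],c["camera_matrix"],np.array(c["D"]))[0].ravel()
u=pr(o['eef_pos']);a,b=int(u[0]),int(u[1]);print(u)
im=cv2.resize(c["pixels"][b-35:b+35,a-35:a+35],None,fx=8,fy=8,interpolation=cv2.INTER_CUBIC)
cv2.circle(im,(int((u[0]-a+35.5)*8),int((u[1]-b+35.5)*8)),5,(0,255,0),2)
cv2.imwrite("pics/e.png",im)
Q=W[b-15:b+15,a-10:a+10].reshape(-1,3);m=np.hypot(Q[:,0]-o['eef_pos'][0],Q[:,1]-o['eef_pos'][1])<.05
Q=Q[m];print(np.round(Q[np.argsort(Q[:,2])][:40:3],3).tolist())
E
```

```text
t: 5.75
eef_pos: [0.4777, 0.3285, 0.1625]
tool_rot: [0.706, 0.024, 0.707, -0.025]
contact_force: [-0.7, -0.5, -0.4]
gripper_width: 0.227
[0.47783178 0.32862448 0.16255748] 0.22465503267241332
[221.70008847 134.34542039]
[[0.475, 0.321, 0.153], [0.467, 0.324, 0.155], [0.468, 0.324, 0.158], [0.476, 0.321, 0.159], [0.479, 0.316, 0.16], [0.471, 0.323, 0.161], [0.483, 0.321, 0.162], [0.473, 0.321, 0.165], [0.469, 0.324, 0.165], [0.483, 0.319, 0.167], [0.478, 0.317, 0.168], [0.466, 0.331, 0.173], [0.47, 0.341, 0.175], [0.465, 0.324, 0.175]]
```

View pics/e.png

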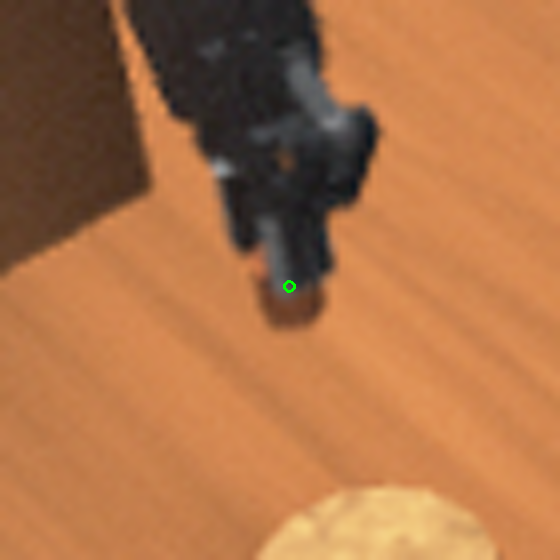

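Held: the treat sticks out about 13 mm below the tips, at crop (290,305). I'll carry it over the well.

```bash
python3 -m jog '[{"gripper":0.9,"dx":0.181,"dy":-0.287,"dz":0,"rx":0,"ry":0,"rz":0},{"gripper":0.9,"dx":0.181,"dy":-0.287,"dz":0,"rx":0,"ry":0,"rz":0},{"gripper":0.9,"dx":0.181,"dy":-0.287,"dz":0,"rx":0,"ry":0,"rz":0},{"gripper":0.9,"dx":0.181,"dy":-0.287,"dz":0,"rx":0,"ry":0,"rz":0},{"gripper":0.9,"dx":0.181,"dy":-0.287,"dz":0,"rx":0,"ry":0,"rz":0},{"gripper":0.9,"dx":0.181,"dy":-0.287,"dz":0,"rx":0,"ry":0,"rz":0},{"gripper":0.9,"dx":0.181,"dy":-0.287,"dz":0,"rx":0,"ry":0,"rz":0},{"gripper":0.9,"dx":0.181,"dy":-0.287,"dz":0,"rx":0,"ry":0,"rz":0},{"gripper":0.9,"dx":0.181,"dy":-0.287,"dz":0,"rx":0,"ry":0,"rz":0},{"gripper":0.9,"dx":0.181,"dy":-0.287,"dz":0,"rx":0,"ry":0,"rz":0}]'; python3 -m jog '[{"gripper":0.9,"dx":0,"dy":0,"dz":-0.04,"rx":0,"ry":0,"rz":0},{"gripper":0.9,"dx":0,"dy":0,"dz":-0.08,"rx":0,"ry":0,"rz":0},{"gripper":0.9,"dx":0,"dy":0,"dz":-0.1,"rx":0,"ry":0,"rz":0},{"gripper":0.9,"dx":0,"dy":0,"dz":-0.11,"rx":0,"ry":0,"rz":0},{"gripper":0.9,"dx":0,"dy":0,"dz":-0.117,"rx":0,"ry":0,"rz":0},{"gripper":0.9,"dx":0,"dy":0,"dz":-0.117,"rx":0,"ry":0,"rz":0},{"gripper":0.9,"dx":0,"dy":0,"dz":-0.117,"rx":0,"ry":0,"rz":0},{"gripper":0.9,"dx":0,"dy":0,"dz":-0.117,"rx":0,"ry":0,"rz":0}]'
```

```text
t: 6.8
eef_pos: [0.6588, 0.0438, 0.1631]
tool_rot: [0.706, 0.024, 0.707, -0.023]
contact_force: [-0.4, 0.3, -0.2]
gripper_width: 0.228
t: 7.6
eef_pos: [0.6606, 0.0423, 0.0484]
tool_rot: [0.707, 0.024, 0.706, -0.024]
contact_force: [0.5, -0.2, -0.1]
gripper_width: 0.228
```

```bash
python3 -m jog '[{"gripper":0.55,"dx":0,"dy":0,"dz":0,"rx":0,"ry":0,"rz":0},{"gripper":0.55,"dx":0,"dy":0,"dz":0,"rx":0,"ry":0,"rz":0},{"gripper":0.55,"dx":0,"dy":0,"dz":0,"rx":0,"ry":0,"rz":0},{"gripper":0.55,"dx":0,"dy":0,"dz":0.05,"rx":0,"ry":0,"rz":0},{"gripper":0.55,"dx":0,"dy":0,"dz":0.1,"rx":0,"ry":0,"rz":0},{"gripper":0.55,"dx":-0.02,"dy":0.05,"dz":0.12,"rx":0,"ry":0,"rz":0},{"gripper":0.55,"dx":-0.02,"dy":0.1,"dz":0.12,"rx":0,"ry":0,"rz":0},{"gripper":0.55,"dx":-0.02,"dy":0.15,"dz":0.12,"rx":0,"ry":0,"rz":0},{"gripper":0.55,"dx":-0.02,"dy":0.15,"dz":0.12,"rx":0,"ry":0,"rz":0}]'; python3 - <<'E'
from h import *
ims=[]
for n,a,b in(("top",315,175),("side",330,200)):
    c=read_camera(n);W=world(c);p=c["pixels"]
    ims.append(cv2.resize(p[b-60:b+60,a-60:a+60],(400,400),interpolation=cv2.INTER_CUBIC))
    r=(abs(W[...,0]-.575)<.15)&(abs(W[...,1]-.047)<.035)&(W[...,2]>.078)&(W[...,2]<.092)
    k,l,st,_=cv2.connectedComponentsWithStats(r.astype(np.uint8))
    for i in range(1,k):
        if st[i,4]>15: P=W[l==i];print(n,st[i,4],P.mean(0).round(4),cv2.minAreaRect(P[:,:2].astype(np.float32)*1000))
    m=(np.hypot(W[...,0]-.6596,W[...,1]-.0418)<.02)&(W[...,2]<.036);print("well",np.round(np.c_[W[m]][::4],3).tolist())
cv2.imwrite("pics/f.png",np.hstack(ims))
E
```

```text
t: 8.5
eef_pos: [0.6378, 0.2023, 0.1673]
tool_rot: [0.707, 0.022, 0.707, -0.018]
contact_force: [-0.4, 0.7, 0.3]
gripper_width: 0.449
top 58 [0.6139 0.045  0.084 ] ((614.110107421875, 45.141075134277344), (9.925206184387207, 35.13672637939453), 19.476503372192383)
top 67 [0.5445 0.0501 0.0843] ((544.2892456054688, 50.636207580566406), (21.427623748779297, 21.454917907714844), 45.787109375)
well [[0.677, 0.051, 0.034], [0.677, 0.041, 0.032], [0.677, 0.046, 0.017], [0.676, 0.035, 0.024], [0.676, 0.049, 0.009], [0.676, 0.039, 0.006], [0.673, 0.055, 0.008], [0.67, 0.043, 0.031], [0.674, 0.033, 0.005], [0.671, 0.055, 0.004], [0.667, 0.043, 0.028], [0.671, 0.033, 0.003], [0.668, 0.058, 0.004], [0.665, 0.046, 0.028], [0.665, 0.035, 0.026], [0.664, 0.024, 0.033], [0.661, 0.051, 0.033], [0.662, 0.041, 0.028], [0.666, 0.03, 0.004], [0.663, 0.058, 0.004], [0.659, 0.046, 0.028], [0.659, 0.035, 0.028], [0.659, 0.024, 0.034], [0.656, 0.051, 0.028], [0.657, 0.041, 0.027], [0.66, 0.03, 0.006], [0.657, 0.058, 0.002], [0.654, 0.046, 0.029], [0.654, 0.035, 0.029], [0.654, 0.024, 0.029], [0.654, 0.052, 
[... 229 characters left out ...]
11 0.0827] ((615.3837890625, 42.3604736328125), (13.884321212768555, 34.19801330566406), 19.990921020507812)
side 61 [0.5444 0.046  0.0836] ((546.2525634765625, 47.52391052246094), (24.58834457397461, 20.628202438354492), 47.556365966796875)
well [[0.673, 0.056, 0.034], [0.666, 0.06, 0.031], [0.66, 0.059, 0.032], [0.678, 0.046, 0.03], [0.666, 0.056, 0.026], [0.679, 0.043, 0.027], [0.667, 0.058, 0.02], [0.669, 0.044, 0.029], [0.677, 0.033, 0.033], [0.661, 0.047, 0.029], [0.668, 0.039, 0.03], [0.676, 0.032, 0.03], [0.659, 0.046, 0.028], [0.665, 0.037, 0.031], [0.654, 0.049, 0.025], [0.66, 0.039, 0.028], [0.678, 0.041, 0.013], [0.655, 0.034, 0.032], [0.652, 0.034, 0.031], [0.651, 0.034, 0.027]]
```

View pics/f.png

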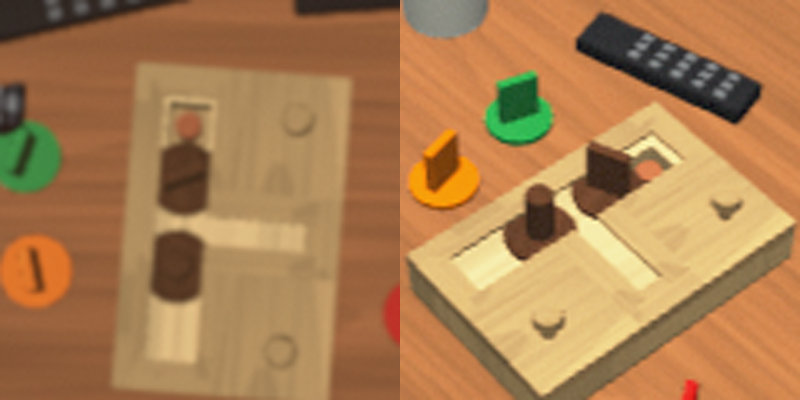

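Picture: the treat stands in the well at top-panel (188,125), with its top at z 28 mm. The covers haven't moved. Next I'll take the round knob and slide it to the near end to free the junction.

```bash
python3 -m jog '[{"gripper":0.45,"dx":-0.03,"dy":-0.045,"dz":0,"rx":0,"ry":0,"rz":0},{"gripper":0.45,"dx":-0.06,"dy":-0.085,"dz":0,"rx":0,"ry":0,"rz":0},{"gripper":0.45,"dx":-0.0955,"dy":-0.143,"dz":0,"rx":0,"ry":0,"rz":0},{"gripper":0.45,"dx":-0.0955,"dy":-0.143,"dz":0,"rx":0,"ry":0,"rz":0},{"gripper":0.45,"dx":-0.0955,"dy":-0.143,"dz":-0.02,"rx":0,"ry":0,"rz":0},{"gripper":0.45,"dx":-0.0955,"dy":-0.143,"dz":-0.06,"rx":0,"ry":0,"rz":0},{"gripper":0.45,"dx":-0.0955,"dy":-0.143,"dz":-0.1,"rx":0,"ry":0,"rz":0},{"gripper":0.45,"dx":-0.0955,"dy":-0.143,"dz":-0.115,"rx":0,"ry":0,"rz":0},{"gripper":0.45,"dx":-0.0955,"dy":-0.143,"dz":-0.115,"rx":0,"ry":0,"rz":0},{"gripper":0.45,"dx":-0.0955,"dy":-0.143,"dz":-0.115,"rx":0,"ry":0,"rz":0}]'; python3 -m jog '[{"gripper":0.9,"dx":0,"dy":0,"dz":0,"rx":0,"ry":0,"rz":0},{"gripper":0.9,"dx":0,"dy":0,"dz":0,"rx":0,"ry":0,"rz":0},{"gripper":0.9,"dx":0,"dy":0,"dz":0,"rx":0,"ry":0,"rz":0},{"gripper":0.9,"dx":0,"dy":0,"dz":0,"rx":0,"ry":0,"rz":0},{"gripper":0.9,"dx":0,"dy":0,"dz":0,"rx":0,"ry":0,"rz":0}]' 20
```

```text
t: 9.6
eef_pos: [0.5444, 0.0474, 0.0525]
tool_rot: [0.707, 0.025, 0.707, -0.025]
contact_force: [0.7, 0.9, -0.0]
gripper_width: 0.551
t: 10.1
eef_pos: [0.5453, 0.0488, 0.0535]
tool_rot: [0.708, 0.024, 0.706, -0.024]
contact_force: [-1.3, -2.0, 6.8]
gripper_width: 0.273
```

```bash
python3 -m jog '[{"gripper":0.9,"dx":-0.01,"dy":0.0007,"dz":0,"rx":0,"ry":0,"rz":0},{"gripper":0.9,"dx":-0.02,"dy":0.0014,"dz":0,"rx":0,"ry":0,"rz":0},{"gripper":0.9,"dx":-0.03,"dy":0.0021,"dz":0,"rx":0,"ry":0,"rz":0},{"gripper":0.9,"dx":-0.04,"dy":0.0028,"dz":0,"rx":0,"ry":0,"rz":0},{"gripper":0.9,"dx":-0.048,"dy":0.0033,"dz":0,"rx":0,"ry":0,"rz":0},{"gripper":0.9,"dx":-0.048,"dy":0.0033,"dz":0,"rx":0,"ry":0,"rz":0},{"gripper":0.9,"dx":-0.048,"dy":0.0033,"dz":0,"rx":0,"ry":0,"rz":0}]'
```

```text
t: 10.8
eef_pos: [0.4969, 0.0532, 0.0535]
tool_rot: [0.708, 0.024, 0.706, -0.024]
contact_force: [0.1, 0.3, 10.6]
gripper_width: 0.272
```

```bash
python3 -m jog '[{"gripper":0.5,"dx":0,"dy":0,"dz":0,"rx":0,"ry":0,"rz":0},{"gripper":0.5,"dx":0,"dy":0,"dz":0,"rx":0,"ry":0,"rz":0},{"gripper":0.5,"dx":0,"dy":0,"dz":0.04,"rx":0,"ry":0,"rz":0},{"gripper":0.5,"dx":0,"dy":0,"dz":0.08,"rx":0,"ry":0,"rz":0},{"gripper":0.5,"dx":0.01,"dy":-0.001,"dz":0.08,"rx":0,"ry":0,"rz":-8},{"gripper":0.5,"dx":0.04,"dy":-0.003,"dz":0.08,"rx":0,"ry":0,"rz":-16},{"gripper":0.5,"dx":0.08,"dy":-0.005,"dz":0.08,"rx":0,"ry":0,"rz":-24},{"gripper":0.5,"dx":0.118,"dy":-0.008,"dz":0.08,"rx":0,"ry":0,"rz":-32},{"gripper":0.5,"dx":0.118,"dy":-0.008,"dz":0.08,"rx":0,"ry":0,"rz":-40},{"gripper":0.5,"dx":0.118,"dy":-0.008,"dz":0.08,"rx":0,"ry":0,"rz":-48}]'; python3 -m jog '[{"gripper":0.5,"dx":0,"dy":0,"dz":0,"rx":0,"ry":0,"rz":-8},{"gripper":0.5,"dx":0,"dy":0,"dz":0,"rx":0,"ry":0,"rz":-16},{"gripper":0.5,"dx":0,"dy":0,"dz":0,"rx":0,"ry":0,"rz":-19},{"gripper":0.5,"dx":0,"dy":0,"dz":0,"rx":0,"ry":0,"rz":-19},{"gripper":0.5,"dx":0,"dy":0,"dz":0,"rx":0,"ry":0,"rz":-19}]'; python3 -c "
from station import *;o=get_obs();print(o['q'],o['eef_pos'])"
```

```text
t: 11.8
eef_pos: [0.6142, 0.0442, 0.1311]
tool_rot: [0.634, 0.311, 0.635, -0.312]
contact_force: [-0.7, -0.1, -0.6]
gripper_width: 0.5
t: 12.3
eef_pos: [0.6136, 0.0446, 0.1316]
tool_rot: [0.576, 0.41, 0.577, -0.41]
contact_force: [0.6, 0.4, 0.5]
gripper_width: 0.5
[-0.49471511  0.50210327  0.43318156  1.80637781 -0.26280971  0.89095942
  0.39286632] [0.61358649 0.04461655 0.13164807]
```

```bash
python3 -m jog '[{"gripper":0.5,"dx":0,"dy":0,"dz":-0.03,"rx":0,"ry":0,"rz":0},{"gripper":0.5,"dx":0,"dy":0,"dz":-0.06,"rx":0,"ry":0,"rz":0},{"gripper":0.5,"dx":0,"dy":0,"dz":-0.08,"rx":0,"ry":0,"rz":0},{"gripper":0.5,"dx":0,"dy":0,"dz":-0.08,"rx":0,"ry":0,"rz":0},{"gripper":0.5,"dx":0,"dy":0,"dz":-0.08,"rx":0,"ry":0,"rz":0},{"gripper":1.0,"dx":0,"dy":0,"dz":-0.08,"rx":0,"ry":0,"rz":0},{"gripper":1.0,"dx":0,"dy":0,"dz":-0.08,"rx":0,"ry":0,"rz":0},{"gripper":1.0,"dx":0,"dy":0,"dz":-0.08,"rx":0,"ry":0,"rz":0},{"gripper":1.0,"dx":0,"dy":0,"dz":-0.08,"rx":0,"ry":0,"rz":0},{"gripper":1.0,"dx":0,"dy":0,"dz":-0.08,"rx":0,"ry":0,"rz":0}]' 25
```

```text
t: 13.3
eef_pos: [0.6151, 0.0445, 0.0532]
tool_rot: [0.576, 0.411, 0.575, -0.41]
contact_force: [-0.7, 0.2, 6.3]
gripper_width: 0.105
```

```bash
python3 -m jog '[{"gripper":1.0,"dx":-0.012,"dy":0.001,"dz":0,"rx":0,"ry":0,"rz":-5},{"gripper":1.0,"dx":-0.024,"dy":0.002,"dz":0,"rx":0,"ry":0,"rz":-10},{"gripper":1.0,"dx":-0.036,"dy":0.003,"dz":0,"rx":0,"ry":0,"rz":-15},{"gripper":1.0,"dx":-0.04,"dy":0.003,"dz":0,"rx":0,"ry":0,"rz":-20},{"gripper":1.0,"dx":-0.04,"dy":0.003,"dz":0,"rx":0,"ry":0,"rz":-23},{"gripper":1.0,"dx":-0.04,"dy":0.003,"dz":0,"rx":0,"ry":0,"rz":-23},{"gripper":1.0,"dx":-0.04,"dy":0.003,"dz":0,"rx":0,"ry":0,"rz":-23},{"gripper":1.0,"dx":-0.04,"dy":0.003,"dz":0,"rx":0,"ry":0,"rz":-23}]'; python3 - <<'E'
from h import *
c=read_camera("side");cv2.imwrite("pics/g.png",cv2.resize(c["pixels"][140:260,270:400],(650,600),interpolation=cv2.INTER_CUBIC))
E
```

```text
t: 14.1
eef_pos: [0.5747, 0.0473, 0.0532]
tool_rot: [0.483, 0.517, 0.482, -0.517]
contact_force: [-1.8, -0.3, 9.1]
gripper_width: 0.107
```

View pics/g.png

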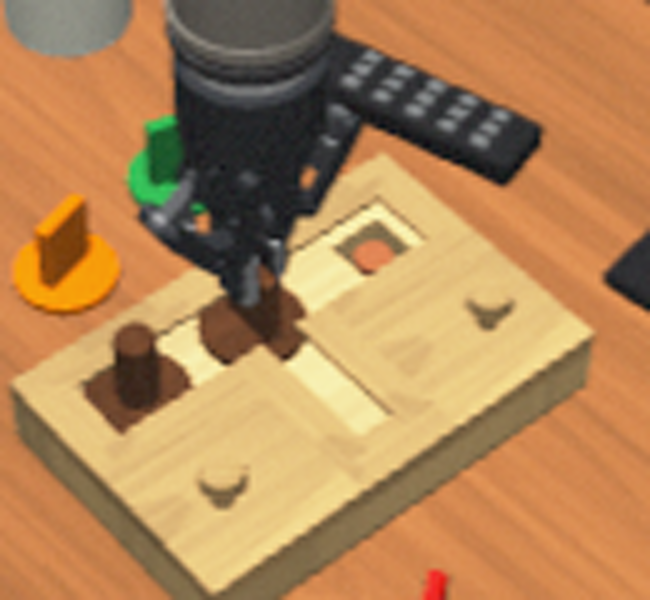

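Side view: the fin cover is at the junction (255,325) with the fin along the pocket. The round cover is at the near end (138,385), and the treat is in the well at (372,252). Next I'll slide the fin in.

```bash
python3 -m jog '[{"gripper":1.0,"dx":-0.0007,"dy":-0.01,"dz":0,"rx":0,"ry":0,"rz":0},{"gripper":1.0,"dx":-0.0014,"dy":-0.02,"dz":0,"rx":0,"ry":0,"rz":0},{"gripper":1.0,"dx":-0.0021,"dy":-0.03,"dz":0,"rx":0,"ry":0,"rz":0},{"gripper":1.0,"dx":-0.0028,"dy":-0.04,"dz":0,"rx":0,"ry":0,"rz":0}]';python3 -m jog '[{"gripper":1.0,"dx":-0.0007,"dy":-0.01,"dz":0,"rx":0,"ry":0,"rz":0},{"gripper":1.0,"dx":-0.0014,"dy":-0.02,"dz":0,"rx":0,"ry":0,"rz":0},{"gripper":1.0,"dx":-0.0021,"dy":-0.03,"dz":0,"rx":0,"ry":0,"rz":0},{"gripper":1.0,"dx":-0.0025,"dy":-0.036,"dz":0,"rx":0,"ry":0,"rz":0},{"gripper":1.0,"dx":-0.0025,"dy":-0.036,"dz":0,"rx":0,"ry":0,"rz":0},{"gripper":1.0,"dx":-0.0025,"dy":-0.036,"dz":0,"rx":0,"ry":0,"rz":0}]'
```

```text
t: 14.55
eef_pos: [0.5728, 0.0089, 0.0532]
tool_rot: [0.483, 0.518, 0.483, -0.515]
contact_force: [-0.9, 3.4, 7.2]
gripper_width: 0.106
t: 15.15
eef_pos: [0.57, -0.029, 0.0532]
tool_rot: [0.483, 0.518, 0.482, -0.516]
contact_force: [0.4, -1.3, 7.4]
gripper_width: 0.11
```

```bash
python3 -m jog '[{"gripper":0.5,"dx":0,"dy":0,"dz":0,"rx":0,"ry":0,"rz":0},{"gripper":0.5,"dx":0,"dy":0,"dz":0,"rx":0,"ry":0,"rz":0},{"gripper":0.5,"dx":0,"dy":0,"dz":0.04,"rx":0,"ry":0,"rz":0},{"gripper":0.5,"dx":0,"dy":0,"dz":0.08,"rx":0,"ry":0,"rz":0},{"gripper":0.5,"dx":-0.035,"dy":0.04,"dz":0.08,"rx":0,"ry":0,"rz":0},{"gripper":0.45,"dx":-0.0727,"dy":0.081,"dz":0.08,"rx":0,"ry":0,"rz":0},{"gripper":0.45,"dx":-0.0727,"dy":0.081,"dz":0.08,"rx":0,"ry":0,"rz":0},{"gripper":0.45,"dx":-0.0727,"dy":0.081,"dz":0.08,"rx":0,"ry":0,"rz":0}]'; python3 - <<'E'
from h import *
for n in("side","top"):
    c=read_camera(n);W=world(c)
    for a,b in((.497,.053),(.5695,-.028)):
        m=(np.hypot(W[...,0]-a,W[...,1]-b)<.03)&(W[...,2]>.078)&(W[...,2]<.09)
        if m.sum(): print(n,m.sum(),W[m].mean(0).round(4))
E
```

```text
t: 15.95
eef_pos: [0.4948, 0.0544, 0.1318]
tool_rot: [-0.483, -0.516, -0.484, 0.516]
contact_force: [0.2, 0.3, 0.5]
gripper_width: 0.554
side 61 [0.4963 0.05   0.0829]
side 57 [ 0.568  -0.0325  0.0831]
top 57 [ 0.568  -0.0286  0.0839]
```

```bash
python3 -m jog '[{"gripper":0.45,"dx":0,"dy":0,"dz":-0.03,"rx":0,"ry":0,"rz":0},{"gripper":0.45,"dx":0,"dy":0,"dz":-0.06,"rx":0,"ry":0,"rz":0},{"gripper":0.45,"dx":0,"dy":0,"dz":-0.08,"rx":0,"ry":0,"rz":0},{"gripper":0.45,"dx":0,"dy":0,"dz":-0.08,"rx":0,"ry":0,"rz":0},{"gripper":0.45,"dx":0,"dy":0,"dz":-0.08,"rx":0,"ry":0,"rz":0},{"gripper":0.9,"dx":0,"dy":0,"dz":-0.08,"rx":0,"ry":0,"rz":0},{"gripper":0.9,"dx":0,"dy":0,"dz":-0.08,"rx":0,"ry":0,"rz":0},{"gripper":0.9,"dx":0,"dy":0,"dz":-0.08,"rx":0,"ry":0,"rz":0},{"gripper":0.9,"dx":0,"dy":0,"dz":-0.08,"rx":0,"ry":0,"rz":0}]' 20; python3 -m jog '[{"gripper":0.9,"dx":0.01,"dy":-0.0007,"dz":0,"rx":0,"ry":0,"rz":0},{"gripper":0.9,"dx":0.02,"dy":-0.0014,"dz":0,"rx":0,"ry":0,"rz":0},{"gripper":0.9,"dx":0.03,"dy":-0.0021,"dz":0,"rx":0,"ry":0,"rz":0},{"gripper":0.9,"dx":0.04,"dy":-0.0028,"dz":0,"rx":0,"ry":0,"rz":0},{"gripper":0.9,"dx":0.05,"dy":-0.0035,"dz":0,"rx":0,"ry":0,"rz":0},{"gripper":0.9,"dx":0.06,"dy":-0.0042,"dz":0,"rx":0,"ry":0,"rz":0},{"gripper":0.9,"dx":0.07,"dy":-0.0049,"dz":0,"rx":0,"ry":0,"rz":0},{"gripper":0.9,"dx":0.08,"dy":-0.0056,"dz":0,"rx":0,"ry":0,"rz":0}]'
```

```text
t: 16.95
eef_pos: [0.4974, 0.0522, 0.0531]
tool_rot: [0.483, 0.518, 0.482, -0.516]
contact_force: [0.4, -2.3, 7.1]
gripper_width: 0.272
t: 17.75
eef_pos: [0.5736, 0.0476, 0.0529]
tool_rot: [-0.481, -0.516, -0.485, 0.518]
contact_force: [-10.7, 0.9, 17.0]
gripper_width: 0.271
```

```bash
python3 -m jog '[{"gripper":0.9,"dx":0.01,"dy":-0.0007,"dz":0.0,"rx":0,"ry":0,"rz":0},{"gripper":0.9,"dx":0.02,"dy":-0.0014,"dz":0.0,"rx":0,"ry":0,"rz":0},{"gripper":0.9,"dx":0.03,"dy":-0.0021,"dz":0.0,"rx":0,"ry":0,"rz":0},{"gripper":0.9,"dx":0.03,"dy":-0.0021,"dz":0.0,"rx":0,"ry":0,"rz":0}]';python3 -m jog '[{"gripper":0.9,"dx":0.01,"dy":-0.0007,"dz":0,"rx":0,"ry":0,"rz":0},{"gripper":0.9,"dx":0.02,"dy":-0.0014,"dz":0,"rx":0,"ry":0,"rz":0},{"gripper":0.9,"dx":0.03,"dy":-0.0021,"dz":0,"rx":0,"ry":0,"rz":0},{"gripper":0.9,"dx":0.04,"dy":-0.0028,"dz":0,"rx":0,"ry":0,"rz":0},{"gripper":0.9,"dx":0.05,"dy":-0.0035,"dz":0,"rx":0,"ry":0,"rz":0},{"gripper":0.9,"dx":0.053,"dy":-0.0037,"dz":0,"rx":0,"ry":0,"rz":0},{"gripper":0.9,"dx":0.053,"dy":-0.0037,"dz":0,"rx":0,"ry":0,"rz":0},{"gripper":0.9,"dx":0.053,"dy":-0.0037,"dz":0,"rx":0,"ry":0,"rz":0}]'
```

```text
t: 18.15
eef_pos: [0.6066, 0.0452, 0.053]
tool_rot: [0.482, 0.517, 0.483, -0.517]
contact_force: [-1.0, -0.2, 7.2]
gripper_width: 0.27
t: 18.95
eef_pos: [0.6591, 0.0416, 0.0529]
tool_rot: [0.483, 0.517, 0.483, -0.517]
contact_force: [-1.8, 0.1, 5.6]
gripper_width: 0.269
```

Arrived at the well, which is at (0.6596, 0.0418). I'll release, retreat to the side and check.

```bash
python3 -m jog '[{"gripper":0.5,"dx":0,"dy":0,"dz":0,"rx":0,"ry":0,"rz":0},{"gripper":0.5,"dx":0,"dy":0,"dz":0,"rx":0,"ry":0,"rz":0},{"gripper":0.5,"dx":0,"dy":0,"dz":0.04,"rx":0,"ry":0,"rz":0},{"gripper":0.5,"dx":0,"dy":0,"dz":0.08,"rx":0,"ry":0,"rz":0},{"gripper":0.5,"dx":-0.02,"dy":0.045,"dz":0.11,"rx":0,"ry":0,"rz":0},{"gripper":0.5,"dx":-0.03,"dy":0.09,"dz":0.12,"rx":0,"ry":0,"rz":0},{"gripper":0.5,"dx":-0.04,"dy":0.13,"dz":0.12,"rx":0,"ry":0,"rz":0},{"gripper":0.5,"dx":-0.06,"dy":0.17,"dz":0.12,"rx":0,"ry":0,"rz":0},{"gripper":0.5,"dx":-0.06,"dy":0.17,"dz":0.12,"rx":0,"ry":0,"rz":0},{"gripper":0.5,"dx":-0.06,"dy":0.17,"dz":0.12,"rx":0,"ry":0,"rz":0}]'; python3 - <<'E'
from h import *
R=np.array([[-.998,.069],[-.069,-.998]]);O=np.array([.5748,.0477]);ims=[]
for n,a,b in(("top",315,175),("side",330,200)):
    c=read_camera(n);W=world(c)
    ims.append(cv2.resize(c["pixels"][b-60:b+60,a-60:a+60],(400,400),interpolation=cv2.INTER_CUBIC))
    for nm,a,b in(("round",.6596,.0418),("fin",.5695,-.028),("post-",.658,-.043),("post+",.479,-.031)):
        lo,hi=(.06,.076) if "post" in nm else (.078,.09)
        m=(np.hypot(W[...,0]-a,W[...,1]-b)<.028)&(W[...,2]>lo)&(W[...,2]<hi)
        if m.sum():p=W[m].mean(0);print(n,nm,m.sum(),p.round(4),"board mm",(R@(p[:2]-O)*1000).round(1),W[m][:,2].max().round(3))
    for l in("bowl","keys","torch","sunglasses","mug","treat_jar","remote"):
        r=cut_out(n,l)
        if r:print(n,l,np.round(r[0]["box"]))
cv2.imwrite("pics/z.png",np.hstack(ims))
E
```

```text
t: 19.95
eef_pos: [0.5982, 0.2128, 0.1717]
tool_rot: [-0.483, -0.516, -0.484, 0.516]
contact_force: [-0.0, -0.5, -0.1]
gripper_width: 0.501
top round 69 [0.6571 0.0422 0.0836] board mm [-82.5  -0.2] 0.088
top fin 56 [ 0.5681 -0.0286  0.0839] board mm [ 1.4 76.6] 0.087
top post- 76 [ 0.6575 -0.0428  0.0683] board mm [-88.7  84.6] 0.074
top post+ 76 [ 0.4791 -0.0303  0.0687] board mm [90.1 84.4] 0.073
top bowl [446. 215.  52.  53.]
top keys [218. 257.  15.  39.]
top torch [284. 265.  46.  14.]
top sunglasses [373. 281.  56.  42.]
top treat_jar [454. 149.  45.  33.]
top remote [281. 111.  66.  28.]
side round 56 [0.6574 0.0385 0.083 ] board mm [-83.    3.5] 0.088
side fin 53 [ 0.5683 -0.0318  0.0834] board mm [ 1.  79.8] 0.088
side post- 57 [ 0.6567 -0.0459  0.068 ] board mm [-88.2  87.8] 0.073
side post+ 76 [ 0.4785 -0.0349  0.0685] board mm [90.4 89.1] 0.074
side bowl [405. 317.  60.  62.]
side keys [207. 198.  29.  24.]
side torch [246. 239.  32.  35.]
side sunglasses [285. 314.  79.  81.]
side mug [280. 130.  38.  39.]
side treat_jar [454. 264.  42.  56.]
side remote [350. 162.  56.  28.]
```

View pics/z.png

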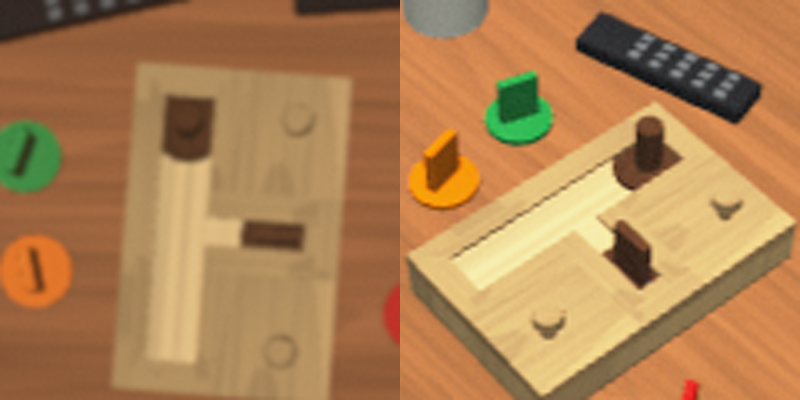

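The round cover is over the well at top-panel (190,125). The fin cover is at the pocket's closed end (272,236), and the bystanders are in place, so I'm handing in.

```bash
python3 -c "
from station import *;print(hand_in(), get_obs()['t'])"
```

```text
the job is handed in; nothing more can be done
the job is handed in; nothing more can be done
```

The puzzle is set and handed in, at about 20 s on the robot's clock. The treat went into the well first. I then slid the round cover out of the way, turned the fin cover at the junction and slid it into the pocket, and slid the round cover over the well.

**Last checks, in board axes:**
- **Treat:** it stood upright in the middle of the well, with its top at z 28 mm. I last saw it just before covering it.
- **Round cover:** at about (-83, 0) mm, roughly 2 mm from the well's middle (8 mm allowed).
- **Fin cover:** at about (1, 77) mm, within about 2 mm of its place (10 mm allowed).
- **Heights:** both handle tops read about 84 mm, so the discs are still under the lips.
- **Bystanders:** I only compared their detection boxes from before and after, and these matched to within a few pixels, apart from the top-view sunglasses box, which came out shorter. Three things were not matched in both views. The torch matched only in the top view, as its first side-view match was not the torch. The bowl matched only in the side view. The mug could not be compared between detections; in the pictures its visible edge did not move.

**Failed or disagreed:**
- The first grasp on the treat closed above it, because the fingertips sit about 20 mm or more higher than the stated TCP-to-tips distance implies. I measured the gap in the side camera and the second grasp held.
- The side camera reads about 3.5 mm lower in world y than the top camera. I relied on the top view, whose posts match the board's stated layout to about 1.5 mm.

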